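# Close the oil reservoir with its bayonet cap

### The arm

A 7-joint arm with a two-finger parallel gripper is mounted at the origin on a cart in front of the work surface, level with it; the furniture and walls round the work are solid. World frame = base frame: x ahead of the robot, y to its left, z up, the work surface at z = 0. Lengths are in mm, angles in rad, forces in N, time in s.
With the tool pointing down it reaches from about 400 to 875 mm from the base axis. Payload 4.4 kg.
Tool frame: the origin (TCP) lies at the very end of the fingers, on their centre line; the grasp point (between the pads) lies 19 mm behind it; z points along the fingers, y is the direction in which the jaws open and shut (so a half turn about z gives the same grasp; the last joint's range is limited). The gripper opens to 85 mm and grips with 20 to 120 N. Pads are 22 mm wide; open, the fingers measure 114 mm over their backs; the gripper's body (76 mm by 85 mm) begins 54 mm behind the grasp point. The pads swing forward as they close: fully open they stand 13 mm farther back than shut.
Start: joints at [-1.31, 0.628, 0.038, 1.517, -0.027, 0.996, -0.02], TCP at [208.636, 615.621, 231.313] pointing down, gripper open.
Joint ranges: [-3.06, 3.06], [-0.37, 2.12], [-1.25, 1.32], [0.18, 2.47], [-1.1, 4.24], [0.23, 1.98], [-2.94, 2.94]. Speed limits (rad/s): [2.57, 2.57, 3.14, 3.14, 3.14, 3.14, 3.14].

### API

Orientations are given as [roll, pitch, yaw] about the fixed x, y, z axes, in that order (R = Rz(yaw) Ry(pitch) Rx(roll)).
In Python, from cell import ctrl gives the robot as it stands.
- The arm moves only by the shell command python3 -m crank 'ROWS' [OPENING]. ROWS is JSON, a list that holds one entry, the list of rows, each a list of 6 numbers: the shift along the tool's x, y, z in units of 30 mm (1.0 is 30 mm), then the turn, a rotation vector about the tool's x, y, z in units of 6 degrees (1.0 is 6 degrees). In form: [[[tx, ty, tz, rx, ry, rz], ...]]. A call has 1 to 12 rows; each row shifts and turns the pose as measured when the row begins, along the tool's axes as they then stand; what a row does not reach is not made up. A row lasts 1/12 s, in which the tool goes at most 41.7 mm and 7.16 degrees, less where a joint would pass 70% of its speed; a pose out of reach is approached as far as the arm can. A call is refused whole if a number of a shift passes 1 or a number of a turn 1, either way. A call with a gripper value outside its range is refused whole. OPENING is the gripper command: -1 is fully open, 1 is shut, values between are in proportion, set as the call begins (- or left out, the last holds). The fingers move at their own pace and stop on an object; the grip force is fixed at half the most. Time passes only in rows, so rows that do not move let the fingers close. It gives the time, the measured TCP pose, the force and the opening at its end, in the units of the state.
- ctrl.read_state(): the state, without advancing time (a new reading comes with each control period).
- ctrl.get_image(name): name is "side" or "top"; returns a dict with "color" (480x640x3 uint8, red, green, blue), "depth" (480x640 float32, mm along the optical axis (not along the pixel's ray), 0 where there is no reading), "camera_matrix" (3x3 intrinsics, pixels), "k1" (the pictures are not rectified: a ray, as slopes to the right and down, at radius r is drawn at 1 + k1 r^2 times it, then the intrinsics apply), "R" (3x3) and "t" (3): a world point X has camera coordinates R X + t. Camera axes: x right, y down, z forward; pixel columns grow to the right and rows downward; lengths in mm; the calibration is good to about 2 mm. A picture is of the moment at which its call begins.
- ctrl.finish_job(): hands the job in, once; it reports no verdict.
Trained networks look in a picture, given as the dict that the camera call returned (one of the last four; its "shot" number tells which), for a name from the list of things; names that differ only in an ending like _2 or _b are one class to them, and where a whole thing is asked for, a point or a joint stands for the part that bears it (a point fixed in the world has none). Each returns a list of dicts, best first, with "conf" (0 to 1); they miss things now and then, are a little off and sometimes report something else, mostly with a low value. They report only what shows in the picture. A call takes as long as a camera call.
- ctrl.search_frame(query, picture): "extent" ([centre column, centre row, width, height] in pixels, round what is visible of it).
The state is a dict: "clock": time; "qpos": joint angles; "qd": joint speeds; "tau": joint torques, N m; "eef_pos": TCP position; "tool_rot": TCP orientation; "force": force on the tool from outside, world axes, zero at the start; "torque": the same for the moment, N m; "width": finger opening in mm.
Only numpy, scipy, OpenCV 4.12 (cv2) and the standard library are available. Lean on these libraries where they do the work, as an engineer would, in place of code of your own. Each camera call takes 0.05 s, during which the arm holds its last target. There are 200 camera calls.

### The job

The oil reservoir on the blue worktop has just been topped up; close it with its six-sided bayonet cap, which stands on the black bench to the right. Set the cap in the filler neck, feel for the slots by turning it under light pressure until the lugs drop in, press it down against the sprung disc and twist it clockwise (seen from above) to the stop, then ease off so that it rises into its catch, and let go. Use hand force only, never forcing the cap against the neck, and leave the oil bottle and the pliers where they are.

Things in the scene. Friction and masses are not known exactly. Their poses are not given: they have to be found in the camera images.
- cap: Loose bayonet cap, about 0.12 kg, standing upright on the black bench, 66 mm tall. Origin: centre of its underside; z up. Aluminium pilot of radius 17 mm (foot chamfered to 15) up to z 24.5, then a black flange of radius 26.5 up to z 28.5, then the six-sided aluminium grip. Two opposite lugs lie along its +x and -x; it looks the same after half a turn.
- cap_grip (a point): Middle of the cap's hexagonal grip, on the axis 48 mm above the cap's origin. The grip is 48 mm across flats, from 28.5 to 62.5 mm above the origin; its flats face 30, 90, 150, 210, 270 and 330 degrees from the cap's +x. A small raised rib on top runs along x, in line with the lugs.
- cap_lug (a point): Middle of the outer end of one lug, 24 mm from the cap's axis along its +x and 9 mm above its origin. Each lug is 10 mm wide and 6 mm tall; the other lies opposite.
- tank: Grey steel oil reservoir, fixed on the blue worktop: 132 x 162 mm, lid 105 mm above the worktop, feet 178 mm across. Origin: centre of its underside; z up; its amber level gauge looks to its -x. The filler neck stands on the lid at x +6, y +22 mm: a flange of radius 49, then a steel bayonet ring of outer radius 34 mm. Nothing else on the lid stands up more than 17 mm.
- neck_mouth (a point): Centre of the ring's top face, 137 mm above the worktop; axes as the tank's. Bore radius 18.5 mm; two opposite slots 12.4 mm wide, out to radius 26, nominally along +x and -x, but the fixed ring is clamped turned by up to 19 degrees either way, which no reading shows: see or feel for them. With its lugs on the ring's face the cap's origin is 6 mm below the mouth.
- neck_disc (a point): Top of the sprung sealing disc at rest, on the neck's axis, 15 mm below the mouth (fixed point). It pushes the cap up with 4.5 N here and 1.5 N more per mm. The lugs pass the ridge under the lip only with the cap's origin at least 21.5 mm below the mouth (14.5 N, friction aside); at 24.5 mm the cap's flange meets the ring. Over 100 N of contact in all between cap and neck does damage (keep the twist below 1 N m).
- neck_catch (a point): On the neck's axis, 18 mm below the mouth: where the cap's origin rests when locked, held up in the catch by the disc with about 9 N. The stop comes 50 degrees clockwise (from above) of the slots; the other way the slot wall blocks. Just before the stop the lugs are past the ridge and rise 3.5 mm into the catch when the press is eased.
- oil_bottle: White plastic oil bottle with a red nozzle, 45 mm wide, 138 mm tall, standing on the blue worktop to the left of the tank; origin at the centre of its underside. To be left alone.
- pliers: Pliers with red grips, 60 x 177 x 14 mm, lying on the black bench to the right of the cap; origin under their centre. To be left alone.

How it is judged:
By the outcome, as a careful person would: the job done as asked, in the order asked, and still so for the second after the job is handed in, with the robot touching nothing.
It also fails if it takes over 72 s, if anything falls off the work surface, if the arm or the gripper's body presses on something with over 40 N, if the wrist force passes 120 N, or if a joint passes its speed limit or range.

## Working session

There is one attempt and no reset: what is moved stays moved. The work goes in short steps, Python scripts to look and compute and a shell command to move; the robot and the scene stay as the last step left them, time stands still between calls to the robot, and variables do not carry over. Pictures are saved under pics/ and viewed, about 8 in all and at most 12, crops included, and the job is handed in when it is done.

```bash
ls; mkdir -p pics; cat > h.py <<'E'
import numpy as np, cv2
from cell import ctrl
def ray(im,uv):
    K=np.array(im["camera_matrix"]);d=np.array([(uv[0]-K[0,2])/K[0,0],(uv[1]-K[1,2])/K[1,1]])
    s=d.copy()
    for _ in range(20): s=d/(1+im["k1"]*(s@s))
    return s
def cam2w(im,s,z):
    R=np.array(im["R"]);t=np.array(im["t"]).ravel()
    return R.T@(np.array([s[0]*z,s[1]*z,z])-t)
def at_h(im,uv,h):
    R=np.array(im["R"]);t=np.array(im["t"]).ravel();s=ray(im,uv)
    c=-R.T@t;d=R.T@np.array([s[0],s[1],1.]);return c+d*(h-c[2])/d[2]
def cloud(im,box):
    u0,v0,u1,v1=box;P=[];D=im["depth"]
    K=np.array(im["camera_matrix"]);vv,uu=np.mgrid[v0:v1,u0:u1];z=D[v0:v1,u0:u1]
    m=z>0;uu=uu[m];vv=vv[m];z=z[m];dx=(uu-K[0,2])/K[0,0];dy=(vv-K[1,2])/K[1,1];sx,sy=dx,dy
    for _ in range(20):
        f=1+im["k1"]*(sx**2+sy**2);sx,sy=dx/f,dy/f
    R=np.array(im["R"]);t=np.array(im["t"]).ravel()
    return (np.c_[sx*z,sy*z,z]-t)@R,np.c_[uu,vv]
def proj(im,X):
    R=np.array(im["R"]);t=np.array(im["t"]).ravel();c=R@X+t;s=c[:2]/c[2];s=s*(1+im["k1"]*(s@s))
    K=np.array(im["camera_matrix"]);return np.array([K[0,0]*s[0]+K[0,2],K[1,1]*s[1]+K[1,2]])
E
python3 - <<'E'
from h import *
np.set_printoptions(precision=2,suppress=True)
s=ctrl.read_state()
print(s)
for n in("top","side"):
    im=ctrl.get_image(n);cv2.imwrite(f"pics/{n}0.png",im["color"][...,::-1])
    print(n,im["R"],im["t"],im["camera_matrix"][0],im["k1"],(im["depth"]>0).mean())
    for q in("cap","tank","neck_mouth","oil_bottle","pliers","cap_grip"):
        print(q,[(np.round(r["extent"]),round(r["conf"],2)) for r in ctrl.search_frame(q,im)[:2]])
E
```

```text
pics
{'clock': 0.0, 'qpos': array([-1.31,  0.63,  0.04,  1.52, -0.03,  1.  , -0.02]), 'qd': array([-0., -0.,  0.,  0.,  0.,  0.,  0.]), 'tau': array([ -0.  , -56.34,   1.23, -19.34,   0.01,   0.01,   0.  ]), 'eef_pos': array([208.43, 615.01, 230.39]), 'tool_rot': array([-3.14,  0.  ,  2.81]), 'force': array([-0.72,  0.02,  0.35]), 'torque': array([-0.02, -0.03, -0.02]), 'width': 85.52428923446776}
top [[ 0.02 -1.    0.03]
 [-0.99 -0.02 -0.14]
 [ 0.14 -0.03 -0.99]] [-119.42  483.52 1003.61] [437.41   0.   314.63] -0.08779391710273753 0.9957682291666666
cap [(array([255., 251.,  80.,  71.]), 0.29)]
tank [(array([253., 250.,  82.,  74.]), 0.94)]
neck_mouth [(array([253., 250.,  79.,  68.]), 0.66)]
oil_bottle [(array([165., 245.,  28.,  20.]), 0.8)]
pliers [(array([424., 273.,  36.,  21.]), 0.87), (array([253., 250.,  82.,  69.]), 0.39)]
cap_grip [(array([370., 266.,  24.,  25.]), 0.8), (array([425., 272.,  35.,  19.]), 0.32)]
side [[-1.    0.   -0.01]
 [ 0.01  0.64 -0.77]
 [ 0.01 -0.77 -0.64]] [470.37 156.18 930.12] [460.14   0.   320.22] -0.08431604521707184 0.9960774739583333
cap [(array([337., 229.,  23.,  31.]), 0.65)]
tank [(array([319., 314.,  88., 109.]), 0.8)]
neck_mouth [(array([321., 316.,  84., 107.]), 0.93)]
oil_bottle [(array([313., 416.,  32.,  58.]), 0.92)]
pliers [(array([338., 197.,  24.,  36.]), 0.9), (array([320., 313.,  87., 112.]), 0.16)]
cap_grip [(array([335., 230.,  22.,  35.]), 0.56)]
```

```bash
python3 - <<'E'
import cv2,numpy as np
a=cv2.imread("pics/top0.png")[190:330,140:460];b=cv2.imread("pics/side0.png")[170:460,220:420]
a=cv2.resize(a,None,fx=2.5,fy=2.5,interpolation=cv2.INTER_CUBIC)
cv2.imwrite("pics/v1.png",a);cv2.imwrite("pics/v2.png",cv2.resize(b,None,fx=2,fy=2,interpolation=cv2.INTER_CUBIC))
E
```

```text
(no output)
```

View pics/v1.png

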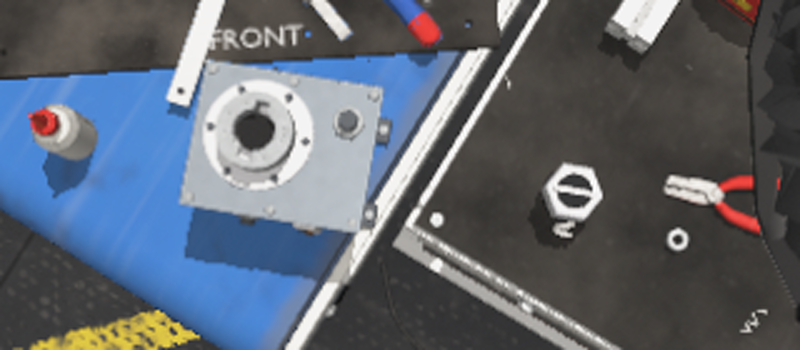

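View pics/v2.png

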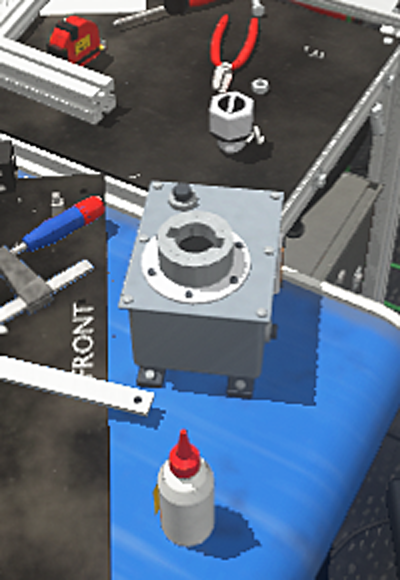

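```bash
python3 - <<'E'
from h import *
np.set_printoptions(precision=1,suppress=True)
def med(P,zlo,zhi):
    Q=P[(P[:,2]>zlo)&(P[:,2]<zhi)];return Q
for n,bx,tk,bo in(("top",(355,250,385,285),(210,212,296,290),(150,225,182,262)),("side",(322,212,352,250),(270,255,365,375),(295,380,332,447))):
    im=ctrl.get_image(n);c=-np.array(im["R"]).T@np.array(im["t"]).ravel();print(n,c)
    P,uv=cloud(im,bx);hz=np.percentile(P[:,2],[2,50,98]);print("cap z",hz)
    Q=med(P,hz[2]-8,hz[2]+8);print(" captop",len(Q),Q.min(0),Q.max(0),(Q.min(0)+Q.max(0))/2)
    P,uv=cloud(im,tk);print("tank hist",np.histogram(P[:,2],bins=np.arange(-20,200,10)))
    Q=med(P,130,142);print(" ring",len(Q),Q.min(0),Q.max(0),(Q.min(0)+Q.max(0))/2,np.median(Q[:,2]))
    Q=med(P,98,112);r=cv2.minAreaRect(Q[:,:2].astype(np.float32));print(" lid",r,np.median(Q[:,2]))
    P,uv=cloud(im,bo);Q=med(P,20,150);print("bottle",Q.min(0),Q.max(0))
P,_=cloud(im,(280,150,420,260));
im=ctrl.get_image("top");P,uv=cloud(im,(440,180,520,330));print("right thing",np.percentile(P,[5,50,95],axis=0))
E
```

```text
top [ 336.   -82.4 1065.6]
cap z [-3.8  2.2 66. ]
 captop 362 [ 410.9 -261.8   58.1] [ 459.7 -210.1   70.1] [ 435.3 -235.9   64.1]
tank hist (array([  39,  876,  951,  209,  165,   25,    2,    3,    2,    1,   11,
         15, 3136,  351,  257,  511,   17,    0,    0,    0,    0]), array([-20, -10,   0,  10,  20,  30,  40,  50,  60,  70,  80,  90, 100,
       110, 120, 130, 140, 150, 160, 170, 180, 190]))
 ring 526 [441.9  18.6 130. ] [508.   85.7 141.5] [474.9  52.2 135.8] 136.73770929706302
 lid ((466.2533874511719, 29.649913787841797), (160.73928833007812, 132.8201904296875), 81.99539184570312) 105.48654516596584
bottle [460.7 221.7  20.5] [509.  265.2 141.5]
side [460.5 614.6 721.8]
cap z [-3.1  7.9 64.7]
 captop 248 [ 408.8 -261.1   56.9] [ 458.5 -207.9   67.3] [ 433.6 -234.5   62.1]
tank hist (array([  82, 2159, 1542,  565,  513,  272,  236,  245,  244,  255,  261,
        110, 3283,  366,  369,  716,    0,    0,    0,    0,    0]), array([-20, -10,   0,  10,  20,  30,  40,  50,  60,  70,  80,  90, 100,
       110, 120, 130, 140, 150, 160, 170, 180, 190]))
 ring 716 [440.7  16.7 130. ] [506.3  86.7 139.6] [473.5  51.7 134.8] 136.3600445693698
 lid ((464.6317443847656, 30.848148345947266), (165.5865020751953, 132.47650146484375), 82.0290756225586) 105.04662868420836
bottle [459.2 234.9  20. ] [507.4 268.6 137.9]
right thing [[ 327.2 -425.7    1.8]
 [ 374.8 -201.6  790. ]
 [ 419.4 -190.3  801.6]]
```

```bash
cat >> h.py <<'E'
def ortho(im,c,h,half=45,s=4):
    n=2*half*s;out=np.zeros((n,n,2),np.float32)
    for i in range(n):
        for j in range(n):   # right=+x, up=+y
            out[i,j]=proj(im,np.array([c[0]-half+j/s,c[1]+half-i/s,h]))
    return cv2.remap(im["color"][...,::-1].copy(),out,None,cv2.INTER_CUBIC)
E
python3 - <<'E'
from h import *
t=ctrl.get_image("top");s=ctrl.get_image("side")
A=np.hstack([ortho(i,(474.5,51.5),137,40,5) for i in(t,s)]);B=np.hstack([ortho(i,(434.5,-235.5),66,30,4) for i in(t,s)])
for I,c in((A,(200,600)),(B,(120,360))):
    for x in c: cv2.drawMarker(I,(x,c[0]),(0,0,255),0,10)
B=cv2.copyMakeBorder(B,0,0,0,A.shape[1]-B.shape[1],0)
cv2.imwrite("pics/v3.png",np.vstack([A,B[:198]]))
E
```

```text
(no output)
```

View pics/v3.png

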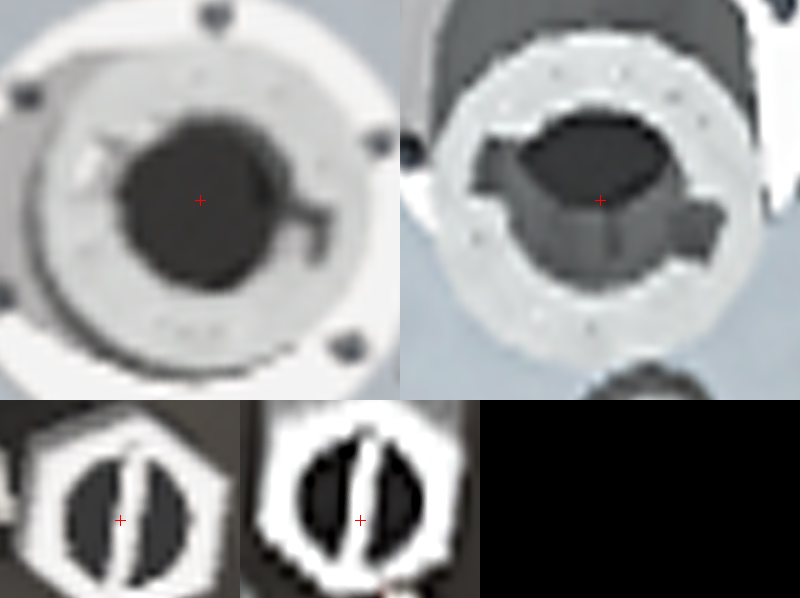

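```bash
python3 - <<'E'
import cv2,numpy as np
a=cv2.imread("pics/top0.png");b=cv2.imread("pics/side0.png")
cv2.imwrite("pics/v4.png",cv2.resize(np.hstack([a,b]),(800,300),interpolation=cv2.INTER_AREA))
E
```

```text
(no output)
```

View pics/v4.png

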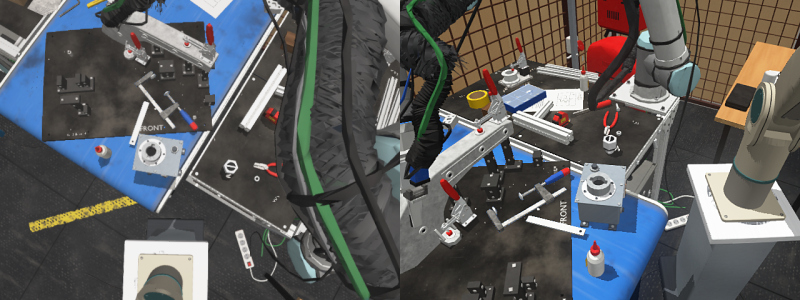

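```bash
python3 - <<'E'
from h import *
np.set_printoptions(precision=0,suppress=True,linewidth=200)
t=ctrl.get_image("top");s=ctrl.get_image("side")
P=np.vstack([cloud(i,(0,0,640,480))[0] for i in(t,s)])
xs=np.arange(-100,900,100);ys=np.arange(800,-700,-100)
print("cols x",xs)
for y in ys:
    print(y,[ (int(np.percentile(q,99)) if len(q)>5 else None) for x in xs for q in [P[(P[:,0]>=x)&(P[:,0]<x+100)&(P[:,1]>=y)&(P[:,1]<y+100)][:,2]]])
Q=P[(P[:,2]>400)&(P[:,0]>100)&(P[:,0]<500)&(P[:,1]>-500)&(P[:,1]<0)]
print(np.percentile(Q,[0,5,50,95,100],axis=0))
E
```

```text
cols x [-100    0  100  200  300  400  500  600  700  800]
800 [-770, -770, -768, -769, -770, -769, -769, -772, None, -100]
700 [-771, -770, -768, -767, -769, -767, -769, 3, 3, 1]
600 [-769, -769, -768, -769, -768, -769, -6, 4, 4, 4]
500 [-770, -770, -768, -768, -769, -769, 18, 19, 19, 20]
400 [-770, -769, -767, -768, -769, 0, 20, 20, 86, 43]
300 [-770, -769, -769, -768, -25, 3, 19, 158, 90, 20]
200 [None, -767, -769, -768, 1, 121, 49, 19, 20, 321]
100 [10, 501, 2, -10, 3, 106, 104, 24, 481, 439]
0 [329, 507, 11, 1, 101, 139, 137, 37, 530, 569]
-100 [15, 398, 11, -768, 107, 122, 108, 43, 483, 598]
-200 [12, 12, 2, -764, 799, 799, 37, 62, 567, 581]
-300 [-768, -769, -769, 809, 822, 821, 812, 731, 4, 536]
-400 [-768, -737, 574, 792, 789, 791, 795, 68, 48, 30]
-500 [-648, 260, 463, 491, 499, 296, 670, 689, 49, 49]
-600 [-40, 243, 64, 267, 15, 37, 15, 24, 40, 43]
[[ 137. -474.  400.]
 [ 232. -395.  485.]
 [ 362. -245.  794.]
 [ 483. -195.  817.]
 [ 500. -187.  824.]]
```

```bash
python3 -m crank '[[[-1,0,-0.3,0,0,0.44],[-1,0,-0.3,0,0,0.44],[-1,0,-0.3,0,0,0.44],[-1,-0.2,0,0,0,0.5],[-1,-0.2,0,0,0,0.5],[-1,-0.2,0,0,0,0.5]]]' -1; python3 -c "
from cell import ctrl;s=ctrl.read_state();print(s['qpos'],s['eef_pos'],s['tool_rot'])"
```

```text
clock: 1.55
eef_pos: [356.8, 527.7, 257.8]
tool_rot: [3.141, -0.008, 2.526]
force: [-0.3, 0.6, -0.7]
width: 85.4
[-1.08517746  0.58547954  0.11600659  1.5266663  -0.08413665  1.03340254
  0.01000299] [356.83101401 527.68403158 257.83761161] [ 3.14116203 -0.00826848  2.52606423]
```

```bash
python3 -m crank '[[[-1,-0.2,0,0,0,0.5],[-1,-0.2,0,0,0,0.5],[-1,-0.2,0,0,0,0.5],[-1,-0.2,0,0,0,0.5],[-1,-0.2,0,0,0,0.5],[-1,-0.2,0,0,0,0.5],[-1,-0.2,0,0,0,0.5],[-1,-0.2,0,0,0,0.5],[-1,-0.2,0,0,0,0.5],[-1,-0.2,0,0,0,0.5],[-1,-0.2,0,0,0,0.5],[-1,-0.2,0,0,0,0.5]]]' -1; python3 -m crank '[[[-1,-0.2,0,0,0,0.5],[-1,-0.2,0,0,0,0.5],[-1,-0.2,0,0,0,0.5],[-1,-0.2,0,0,0,0.5],[-1,-0.2,0,0,0,0.5],[-1,-0.2,0,0,0,0.5],[-1,-0.2,0,0,0,0.5],[-1,-0.2,0,0,0,0.5]]]' -1;  python3 -c "
from cell import ctrl;s=ctrl.read_state();print(s['qpos'])"
```

```text
clock: 2.55
eef_pos: [526.7, 189.3, 256.0]
tool_rot: [3.138, -0.009, 1.865]
force: [0.4, -0.4, 0.4]
width: 85.7
clock: 3.22
eef_pos: [505.3, -64.6, 255.0]
tool_rot: [3.135, -0.011, 1.425]
force: [0.5, 0.5, 0.3]
width: 85.7
[-0.24281847  0.42609922  0.45812822  1.88894686 -0.25501083  0.87600955
  0.19762406]
```

```bash
python3 -m crank '[[[-1,-0.25,0.6,0,0,0],[-1,-0.25,0.6,0,0,0],[-1,-0.25,0.6,0,0,0],[-1,-0.25,0.6,0,0,0],[-1,-0.25,0.6,0,0,0],[-1,-0.25,0.6,0,0,0],[0,0,0,0,0,0]]]' -1;  python3 - <<'E'
from h import *
np.set_printoptions(precision=3,suppress=True)
s=ctrl.read_state();print(s['qpos'],s['eef_pos'],s['tool_rot'])
im=ctrl.get_image("side");cv2.imwrite("pics/v5.png",cv2.resize(im["color"][120:290,240:440,::-1],None,fx=3,fy=3,interpolation=cv2.INTER_CUBIC))
im=ctrl.get_image("top");cv2.imwrite("pics/v5t.png",cv2.resize(im["color"][200:330,300:460,::-1],None,fx=4,fy=4,interpolation=cv2.INTER_CUBIC))
E
```

```text
clock: 3.8
eef_pos: [433.5, -250.3, 143.7]
tool_rot: [3.123, -0.006, 1.416]
force: [-0.0, 0.6, 0.5]
width: 85.3
[ 0.236  0.568  0.352  2.037 -0.369  0.582  0.691] [ 433.452 -250.347  143.74 ] [ 3.123 -0.006  1.416]
```

View pics/v5.png

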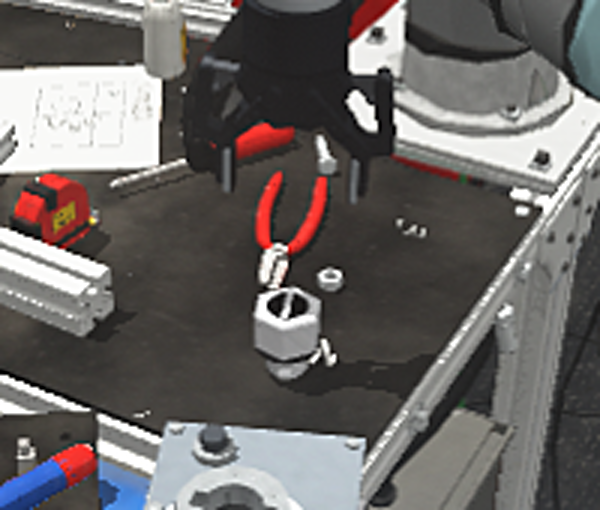

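```bash
python3 -m crank '[[[0.5,0,0.3,0.18,0,0],[0,0,0.5,0,0,0],[0,0,0,0,0,0]]]' -1
```

```text
clock: 4.15
eef_pos: [442.9, -228.0, 123.0]
tool_rot: [3.134, -0.011, 1.424]
force: [-1.0, 0.4, 0.0]
width: 85.5
```

```bash
python3 -m crank '[[[0,0,0,0,0,0],[0,0,0,0,0,0]]]' -1; cat > d.py <<'E'
import sys;from h import *
s=ctrl.read_state();p=np.array(s['eef_pos']);r=s['tool_rot']
from scipy.spatial.transform import Rotation as Ro
R=Ro.from_euler('xyz',r).as_matrix();g=np.array([float(a) for a in sys.argv[1:4]])
G=Ro.from_euler('xyz',[np.pi,0,np.radians(float(sys.argv[4]))]).as_matrix()
print("pos",p.round(1),"yaw",np.degrees(r[2]).round(1),"F",np.round(s['force'],1),"T",np.round(s['torque'],2),"w",round(s['width'],1),"t",round(s['clock'],2),"q7",np.round(s['qpos'],2)[[2,6]])
print("rows: shift",(R.T@(g-p)/30).round(2),"turn",(np.degrees(Ro.from_matrix(R.T@G).as_rotvec())/6).round(2))
E
python3 d.py 435.2 -235.3 27 81
```

```text
clock: 4.32
eef_pos: [444.9, -225.4, 124.1]
tool_rot: [3.133, -0.012, 1.429]
force: [-0.7, 0.4, 0.5]
width: 85.0
pos [ 444.9 -225.4  124.1] yaw 81.9 F [-0.7  0.4  0.5] T [ 0.   -0.04 -0.03] w 85.0 t 4.32 q7 [0.33 0.67]
rows: shift [-0.41 -0.3   3.23] turn [ 0.08 -0.11  0.15]
```

```bash
python3 -m crank '[[[-0.3,-0.25,0.5,0.08,-0.11,0.1],[0,0,0.5,0,0,0],[0,0,0,0,0,0],[0,0,0,0,0,0]]]' -1; python3 d.py 435.2 -235.3 27 81
```

```text
clock: 4.65
eef_pos: [440.5, -232.4, 97.5]
tool_rot: [3.133, 0.001, 1.423]
force: [0.0, -0.6, 0.8]
width: 85.5
pos [ 440.5 -232.4   97.5] yaw 81.5 F [ 0.  -0.6  0.8] T [-0.02 -0.03  0.01] w 85.5 t 4.65 q7 [0.31 0.69]
rows: shift [-0.12 -0.18  2.35] turn [0.08 0.01 0.09]
```

```bash
python3 -m crank '[[[-0.12,-0.2,0.4,0.08,0,0.05],[0,0,0.4,0,0,0],[0,0,0,0,0,0],[0,0,0,0,0,0]]]' -1; python3 d.py 435.2 -235.3 27 81
```

```text
clock: 4.98
eef_pos: [435.5, -236.1, 74.9]
tool_rot: [3.138, 0.002, 1.418]
force: [0.2, 0.0, -0.5]
width: 85.7
pos [ 435.5 -236.1   74.9] yaw 81.3 F [ 0.2  0.  -0.5] T [0.04 0.03 0.01] w 85.7 t 4.98 q7 [0.28 0.71]
rows: shift [ 0.03 -0.02  1.6 ] turn [0.04 0.02 0.04]
```

```bash
python3 -m crank '[[[0.03,-0.02,0.5,0,0,0],[0,0,0.4,0,0,0],[0,0,0.3,0,0,0],[0,0,0.3,0,0,0],[0,0,0,0,0,0],[0,0,0,0,0,0]]]' -1; python3 d.py 435.2 -235.3 27 81
```

```text
clock: 5.48
eef_pos: [436.9, -237.1, 30.5]
tool_rot: [3.133, 0.004, 1.417]
force: [-0.8, 0.7, 0.3]
width: 85.5
pos [ 436.9 -237.1   30.5] yaw 81.2 F [-0.8  0.7  0.3] T [-0.03  0.02 -0.01] w 85.5 t 5.48 q7 [0.21 0.75]
rows: shift [ 0.05 -0.07  0.12] turn [0.08 0.04 0.04]
```

```bash
python3 -m crank '[[[0.05,-0.07,0.1,0.08,0.04,0.04],[0,0,0,0,0,0]]]' -1; python3 -m crank '[[[0,0,0,0,0,0],[0,0,0,0,0,0],[0,0,0,0,0,0],[0,0,0,0,0,0],[0,0,0,0,0,0],[0,0,0,0,0,0],[0,0,0,0,0,0],[0,0,0,0,0,0]]]' 1; python3 d.py 435.2 -235.3 27 81
python3 - <<'E'
from h import *
im=ctrl.get_image("side");cv2.imwrite("pics/v6.png",cv2.resize(im["color"][150:280,260:420,::-1],None,fx=4,fy=4,interpolation=cv2.INTER_CUBIC))
E
```

```text
clock: 5.65
eef_pos: [435.1, -235.4, 27.9]
tool_rot: [3.141, -0.0, 1.413]
force: [0.1, 0.4, -0.7]
width: 85.4
clock: 6.32
eef_pos: [435.9, -235.6, 29.2]
tool_rot: [3.139, 0.001, 1.413]
force: [-0.4, 1.2, -0.9]
width: 47.3
pos [ 435.9 -235.6   29.2] yaw 81.0 F [-0.4  1.2 -0.9] T [ 0.01  0.02 -0.03] w 47.3 t 6.32 q7 [0.21 0.75]
rows: shift [ 0.01 -0.02  0.07] turn [ 0.02  0.   -0.01]
```

View pics/v6.png

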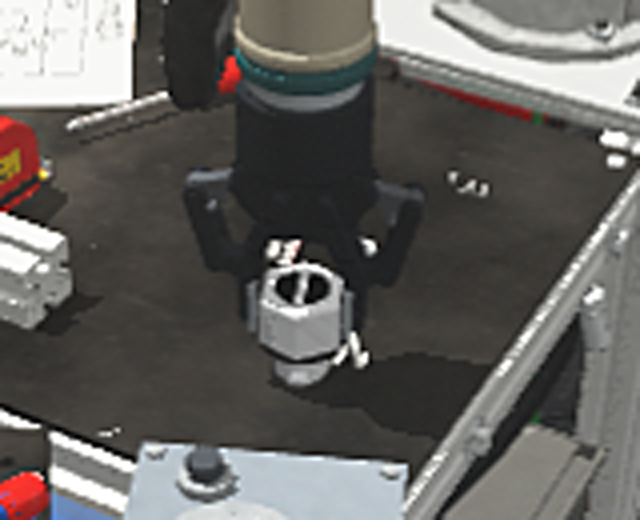

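```bash
python3 -m crank '[[[0,0,-0.3,0,0,0],[0,0,-0.6,0,0,0],[0,0,-1,0,0,0],[0,0,-1,0,0,0],[0,0,-1,0,0,0],[0,0,-1,0,0,0],[0,0,-0.8,0,0,0],[0,0,-0.3,0,0,0],[0,0,0,0,0,0]]]' 1; python3 d.py 474.8 51.2 210 81
```

```text
clock: 7.12
eef_pos: [432.9, -235.0, 220.4]
tool_rot: [-3.14, -0.002, 1.41]
force: [1.2, 0.5, -1.2]
width: 47.1
pos [ 432.9 -235.   220.4] yaw 80.8 F [ 1.2  0.5 -1.2] T [-0.03 -0.   -0.01] w 47.1 t 7.12 q7 [0.46 0.58]
rows: shift [ 9.64 -0.15  0.37] turn [-0.02 -0.02 -0.03]
```

```bash
python3 -m crank '[[[0.6,0,0,0,0,0],[1,0,0,0,0,0],[1,0,0,0,0,0],[1,0,0,0,0,0],[1,0,0,0,0,0],[1,0,0,0,0,0],[1,0,0,0,0,0],[1,0,0,0,0,0],[0.7,0,0,0,0,0],[0.3,0,0,0,0,0],[0,0,0,0,0,0]]]' 1; python3 d.py 474.8 51.2 210 170
```

```text
clock: 8.03
eef_pos: [470.7, 28.9, 217.1]
tool_rot: [-3.133, 0.002, 1.403]
force: [-1.4, -0.4, -1.6]
width: 47.3
pos [470.7  28.9 217.1] yaw 80.4 F [-1.4 -0.4 -1.6] T [-0.03 -0.05 -0.03] w 47.3 t 8.03 q7 [0.47 0.01]
rows: shift [0.76 0.01 0.24] turn [ -0.07  -0.05 -14.94]
```

```bash
python3 -m crank '[[[0.4,0,0,0,0,-0.5],[0.2,0,0,0,0,-1],[0,0,0,0,0,-1],[0,0,0,0,0,-1],[0,0,0,0,0,-1],[0,0,0,0,0,-1],[0,0,0,0,0,-1],[0,0,0,0,0,-1],[0,0,0,0,0,-1],[0,0,0,0,0,-1],[0,0,0,0,0,-0.5],[0,0,0,0,0,0]]]' 1; python3 d.py 474.8 51.2 200 170
```

```text
clock: 9.03
eef_pos: [471.0, 32.9, 215.5]
tool_rot: [-3.128, -0.006, 2.505]
force: [0.4, -0.1, -0.7]
width: 47.4
pos [471.   32.9 215.5] yaw 143.5 F [ 0.4 -0.1 -0.7] T [-0.01  0.03 -0.01] w 47.4 t 9.03 q7 [0.16 0.89]
rows: shift [0.26 0.57 0.51] turn [-0.12 -0.09 -4.41]
```

```bash
python3 -m crank '[[[0.25,0.5,0.2,-0.1,-0.1,-0.5],[0,0.1,0.2,0,0,-1],[0,0,0.1,0,0,-1],[0,0,0,0,0,-1],[0,0,0,0,0,-0.4],[0,0,0,0,0,0],[0,0,0,0,0,0]]]' 1; python3 d.py 474.8 51.2 195 170
```

```text
clock: 9.62
eef_pos: [475.4, 44.6, 199.4]
tool_rot: [-3.134, 0.003, 2.916]
force: [0.5, -0.0, 0.4]
width: 47.1
pos [475.4  44.6 199.4] yaw 167.1 F [ 0.5 -0.   0.4] T [0.03 0.   0.03] w 47.1 t 9.62 q7 [0.04 1.2 ]
rows: shift [0.07 0.21 0.14] turn [-0.08  0.03 -0.49]
```

```bash
python3 -m crank '[[[0.06,0.2,0.1,-0.08,0.03,-0.5],[0,0,0,0,0,0],[0,0,0,0,0,0]]]' 1; python3 d.py 474.8 51.2 185 170; python3 - <<'E'
from h import *
s=ctrl.get_image("side");t=ctrl.get_image("top")
a=[cv2.resize(i["color"][r[0]:r[0]+140,r[1]:r[1]+130,::-1],None,fx=3,fy=3,interpolation=cv2.INTER_CUBIC) for i,r in((s,(230,255)),(t,(180,190)))]
cv2.imwrite("pics/v7.png",np.hstack(a))
E
```

```text
clock: 9.87
eef_pos: [475.1, 49.0, 196.4]
tool_rot: [-3.141, 0.0, 2.962]
force: [-0.1, 0.1, -1.2]
width: 47.5
pos [475.1  49.  196.4] yaw 169.7 F [-0.1  0.1 -1.2] T [ 0.03  0.01 -0.  ] w 47.5 t 9.87 q7 [0.02 1.24]
rows: shift [0.02 0.07 0.38] turn [-0.    0.   -0.05]
```

View pics/v7.png

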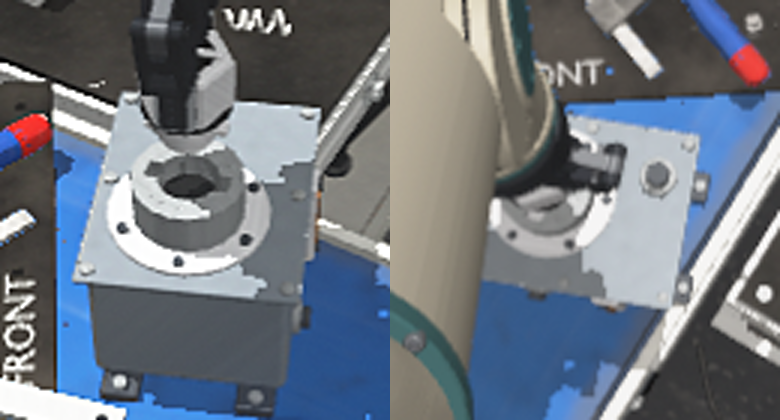

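```bash
python3 -m crank '[[[0.02,0.07,0.3,0,0,-0.05],[0,0,0.3,0,0,0],[0,0,0.1,0,0,0],[0,0,0,0,0,0],[0,0,0,0,0,0]]]' 1; python3 d.py 474.8 51.2 160 170
```

```text
clock: 10.38
eef_pos: [474.7, 51.2, 173.0]
tool_rot: [-3.14, 0.0, 2.965]
force: [1.1, 0.5, -1.3]
width: 47.0
pos [474.7  51.2 173. ] yaw 169.9 F [ 1.1  0.5 -1.3] T [ 0.02  0.02 -0.01] w 47.0 t 10.38 q7 [0.01 1.24]
rows: shift [-0.    0.    0.43] turn [-0.01  0.   -0.02]
```

```bash
python3 -m crank '[[[0,0,0.2,0,0,0],[0,0,0.1,0,0,0],[0,0,0,0,0,0]]]' 1; python3 d.py 474.8 51.2 160 170;  python3 -m crank '[[[0,0,0.05,0,0,0],[0,0,0.05,0,0,0],[0,0,0,0,0,0]]]' 1; python3 d.py 474.8 51.2 160 170
```

```text
clock: 10.63
eef_pos: [474.8, 51.2, 163.0]
tool_rot: [-3.14, 0.0, 2.965]
force: [0.3, -0.9, -0.5]
width: 47.8
pos [474.8  51.2 163. ] yaw 169.9 F [ 0.3 -0.9 -0.5] T [-0.    0.04  0.  ] w 47.8 t 10.63 q7 [0.01 1.24]
rows: shift [-0.   0.   0.1] turn [-0.01  0.   -0.02]
clock: 10.88
eef_pos: [475.0, 51.2, 159.8]
tool_rot: [-3.14, 0.0, 2.965]
force: [-0.2, 0.2, -0.0]
width: 47.5
pos [475.   51.2 159.8] yaw 169.9 F [-0.2  0.2 -0. ] T [-0.01  0.13 -0.01] w 47.5 t 10.88 q7 [0.01 1.24]
rows: shift [ 0.01 -0.   -0.01] turn [-0.01  0.   -0.02]
```

```bash
python3 -m crank '[[[0,0,0.05,0,0,0],[0,0,0,0,0,0]]]' 1; python3 d.py 474.8 51.2 160 170;  python3 -m crank '[[[0,0,0.05,0,0,0],[0,0,0.02,0,0,0]]]' 1; python3 d.py 474.8 51.2 160 170
```

```text
clock: 11.05
eef_pos: [475.1, 51.2, 159.4]
tool_rot: [-3.141, 0.001, 2.965]
force: [-1.2, -0.5, 2.1]
width: 47.3
pos [475.1  51.2 159.4] yaw 169.9 F [-1.2 -0.5  2.1] T [0.06 0.36 0.01] w 47.3 t 11.05 q7 [0.01 1.24]
rows: shift [ 0.01 -0.   -0.02] turn [-0.01  0.01 -0.02]
clock: 11.22
eef_pos: [475.2, 51.1, 159.1]
tool_rot: [-3.141, 0.002, 2.964]
force: [-1.5, 0.5, 5.9]
width: 47.3
pos [475.2  51.1 159.1] yaw 169.8 F [-1.5  0.5  5.9] T [0.03 0.73 0.03] w 47.3 t 11.22 q7 [0.01 1.24]
rows: shift [ 0.01 -0.   -0.03] turn [-0.01  0.02 -0.03]
```

```bash
for i in 1; do python3 -m crank '[[[0,0,0.05,0,0,0.25],[0,0,0.05,0,0,0.25]]]' 1 ; python3 d.py 474.8 51.2 160 163;  python3 -m crank '[[[0,0,0.05,0,0,0.25],[0,0,0.05,0,0,0.25]]]' 1 ; python3 d.py 474.8 51.2 160 163; done
```

```text
clock: 11.38
eef_pos: [475.6, 50.7, 158.7]
tool_rot: [-3.141, 0.003, 2.911]
force: [-2.0, 0.5, 15.7]
width: 47.2
pos [475.6  50.7 158.7] yaw 166.8 F [-2.   0.5 15.7] T [0.07 1.1  0.19] w 47.2 t 11.38 q7 [0.03 1.2 ]
rows: shift [ 0.03  0.01 -0.04] turn [-0.    0.03  0.63]
clock: 11.55
eef_pos: [476.2, 51.4, 157.3]
tool_rot: [3.14, 0.005, 2.856]
force: [0.8, 0.8, -0.4]
width: 47.1
pos [476.2  51.4 157.3] yaw 163.6 F [ 0.8  0.8 -0.4] T [ 0.11  0.11 -0.02] w 47.1 t 11.55 q7 [0.04 1.16]
rows: shift [ 0.04 -0.02 -0.09] turn [0.02 0.05 0.11]
```

```bash
python3 -m crank '[[[0,0,0.07,0.02,0.05,0],[0,0,0.07,0,0,0]]]' 1 ; python3 d.py 474.8 51.2 151 163;  python3 -m crank '[[[0,0,0.07,0,0,0],[0,0,0,0,0,0]]]' 1 ; python3 d.py 474.8 51.2 151 163
```

```text
clock: 11.72
eef_pos: [476.4, 51.5, 152.9]
tool_rot: [-3.141, 0.0, 2.856]
force: [-0.5, 0.1, -0.3]
width: 47.1
pos [476.4  51.5 152.9] yaw 163.6 F [-0.5  0.1 -0.3] T [0.06 0.03 0.01] w 47.1 t 11.72 q7 [0.04 1.16]
rows: shift [ 0.05 -0.02  0.06] turn [-0.   0.   0.1]
clock: 11.88
eef_pos: [476.4, 51.5, 150.1]
tool_rot: [-3.141, -0.0, 2.856]
force: [0.0, -0.1, 4.4]
width: 47.2
pos [476.4  51.5 150.1] yaw 163.7 F [ 0.  -0.1  4.4] T [0.12 0.21 0.02] w 47.2 t 11.88 q7 [0.04 1.16]
rows: shift [ 0.05 -0.02 -0.03] turn [-0.01 -0.    0.11]
```

```bash
python3 -m crank '[[[0,0,0.08,0,0,0],[0,0,0.08,0,0,0]]]' 1 ; python3 d.py 476.4 51.5 143 163.6;  python3 -m crank '[[[0,0,0.08,0,0,0],[0,0,0.05,0,0,0]]]' 1 ; python3 d.py 476.4 51.5 143 163.6
```

```text
clock: 12.05
eef_pos: [476.4, 51.5, 145.9]
tool_rot: [-3.141, -0.0, 2.857]
force: [-3.2, 0.4, 10.9]
width: 47.2
pos [476.4  51.5 145.9] yaw 163.7 F [-3.2  0.4 10.9] T [ 0.06  0.63 -0.01] w 47.2 t 12.05 q7 [0.04 1.16]
rows: shift [0.  0.  0.1] turn [-0.   -0.    0.01]
clock: 12.22
eef_pos: [476.4, 51.4, 143.3]
tool_rot: [3.142, -0.0, 2.857]
force: [-3.8, 0.6, 15.1]
width: 47.3
pos [476.4  51.4 143.3] yaw 163.7 F [-3.8  0.6 15.1] T [ 0.03  0.8  -0.05] w 47.3 t 12.22 q7 [0.04 1.16]
rows: shift [0.   0.   0.01] turn [ 0.   -0.    0.01]
```

```bash
python3 -m crank '[[[0.02,0,0.02,0,0,0.5],[0,0,0.02,0,0,0.5]]]' 1 ; python3 d.py 476.4 51.5 143 113.6;  python3 -m crank '[[[0,0,0.02,0,0,0.5],[0,0,0.02,0,0,0.5]]]' 1 ; python3 d.py 476.4 51.5 143 113.6
```

```text
clock: 12.38
eef_pos: [476.8, 51.8, 144.0]
tool_rot: [3.14, 0.001, 2.75]
force: [-4.2, 0.6, 12.6]
width: 47.7
pos [476.8  51.8 144. ] yaw 157.6 F [-4.2  0.6 12.6] T [0.25 0.91 0.1 ] w 47.7 t 12.38 q7 [0.07 1.09]
rows: shift [ 0.01 -0.01  0.03] turn [0.02 0.01 7.33]
clock: 12.55
eef_pos: [476.6, 52.0, 144.5]
tool_rot: [3.139, 0.001, 2.641]
force: [-2.5, 0.5, 8.4]
width: 47.2
pos [476.6  52.  144.5] yaw 151.3 F [-2.5  0.5  8.4] T [0.09 0.63 0.15] w 47.2 t 12.55 q7 [0.1  1.01]
rows: shift [-0.   -0.02  0.05] turn [0.03 0.   6.29]
```

```bash
python3 -m crank '[[[0,0,0.07,0,0,0],[0,0,0.05,0,0,0.2]]]' 1 ; python3 d.py 476.4 51.5 143 113.6;  python3 -m crank '[[[0,0,0.05,0,0,0.5],[0,0,0.05,0,0,0.5]]]' 1 ; python3 d.py 476.4 51.5 143 113.6
```

```text
clock: 12.72
eef_pos: [476.6, 52.0, 143.1]
tool_rot: [3.138, 0.001, 2.619]
force: [-3.6, 0.3, 16.6]
width: 47.1
pos [476.6  52.  143.1] yaw 150.0 F [-3.6  0.3 16.6] T [0.01 0.91 0.1 ] w 47.1 t 12.72 q7 [0.11 0.99]
rows: shift [-0.   -0.02  0.  ] turn [0.04 0.   6.07]
clock: 12.88
eef_pos: [476.5, 52.2, 142.5]
tool_rot: [3.137, 0.001, 2.512]
force: [-4.8, 0.9, 16.1]
width: 47.2
pos [476.5  52.2 142.5] yaw 143.9 F [-4.8  0.9 16.1] T [0.   0.97 0.19] w 47.2 t 12.88 q7 [0.14 0.92]
rows: shift [-0.01 -0.02 -0.02] turn [ 0.05 -0.01  5.05]
```

```bash
python3 -m crank '[[[0,0,0.035,0.03,0,0.5],[0,0,0.035,0,0,0.5]]]' 1 ; python3 d.py 476.4 51.5 143 113.6;  python3 -m crank '[[[0,0,0.035,0,0,0.5],[0,0,0.035,0,0,0.5]]]' 1 ; python3 d.py 476.4 51.5 143 113.6
```

```text
clock: 13.05
eef_pos: [476.5, 52.4, 142.7]
tool_rot: [3.139, 0.0, 2.403]
force: [-3.7, -0.0, 15.9]
width: 47.3
pos [476.5  52.4 142.7] yaw 137.7 F [-3.7 -0.  15.9] T [-0.06  0.92  0.1 ] w 47.3 t 13.05 q7 [0.17 0.84]
rows: shift [-0.02 -0.03 -0.01] turn [ 0.03 -0.    4.02]
clock: 13.22
eef_pos: [476.5, 52.3, 142.9]
tool_rot: [3.137, -0.0, 2.295]
force: [-4.3, -0.4, 14.7]
width: 47.5
pos [476.5  52.3 142.9] yaw 131.5 F [-4.3 -0.4 14.7] T [-0.13  0.83  0.11] w 47.5 t 13.22 q7 [0.2  0.77]
rows: shift [-0.02 -0.02 -0.  ] turn [ 0.04 -0.01  2.98]
```

```bash
python3 -m crank '[[[0,0,0.045,0.03,0,0.5],[0,0,0.04,0,0,0.5]]]' 1 ; python3 d.py 476.4 51.5 143 113.6;  python3 -m crank '[[[0,0,0.04,0,0,0.4],[0,0,0.04,0,0,0.3]]]' 1 ; python3 d.py 476.4 51.5 143 113.6
```

```text
clock: 13.38
eef_pos: [476.4, 52.5, 142.7]
tool_rot: [3.139, -0.001, 2.186]
force: [-4.3, 0.3, 15.4]
width: 47.1
pos [476.4  52.5 142.7] yaw 125.2 F [-4.3  0.3 15.4] T [0.08 0.93 0.14] w 47.1 t 13.38 q7 [0.23 0.69]
rows: shift [-0.03 -0.02 -0.01] turn [ 0.02 -0.02  1.94]
clock: 13.55
eef_pos: [476.3, 52.7, 142.6]
tool_rot: [3.139, -0.002, 2.11]
force: [-3.3, -0.6, 15.9]
width: 47.1
pos [476.3  52.7 142.6] yaw 120.9 F [-3.3 -0.6 15.9] T [-0.17  0.88  0.12] w 47.1 t 13.55 q7 [0.26 0.64]
rows: shift [-0.04 -0.02 -0.01] turn [ 0.03 -0.02  1.21]
```

```bash
python3 -m crank '[[[0,0,0.04,0.02,-0.02,0.3],[0,0,0.04,0,0,0.3]]]' 1 ; python3 d.py 476.4 51.5 143 113.6;  python3 -m crank '[[[0,0,0.04,0,0,0.2],[0,0,0.04,0,0,0.2]]]' 1 ; python3 d.py 476.4 51.5 143 113.6; python3 -m crank '[[[0,0,0.04,0,0,0.15]]]' 1 ; python3 d.py 476.4 51.5 143 113.6
```

```text
clock: 13.72
eef_pos: [476.3, 52.7, 142.6]
tool_rot: [3.14, -0.001, 2.045]
force: [-3.4, -0.2, 16.2]
width: 47.1
pos [476.3  52.7 142.6] yaw 117.2 F [-3.4 -0.2 16.2] T [-0.06  0.88  0.18] w 47.1 t 13.72 q7 [0.28 0.59]
rows: shift [-0.04 -0.02 -0.02] turn [ 0.02 -0.01  0.59]
clock: 13.88
eef_pos: [475.9, 52.7, 142.4]
tool_rot: [3.139, -0.002, 2.003]
force: [-4.7, 0.5, 17.3]
width: 47.1
pos [475.9  52.7 142.4] yaw 114.7 F [-4.7  0.5 17.3] T [-0.1   1.09  0.28] w 47.1 t 13.88 q7 [0.29 0.56]
rows: shift [-0.04 -0.   -0.02] turn [ 0.02 -0.02  0.19]
clock: 13.97
eef_pos: [475.7, 52.6, 142.4]
tool_rot: [3.139, -0.003, 1.987]
force: [-4.6, -0.0, 16.9]
width: 47.2
pos [475.7  52.6 142.4] yaw 113.9 F [-4.6 -0.  16.9] T [-0.18  1.04  0.35] w 47.2 t 13.97 q7 [0.29 0.55]
rows: shift [-0.04  0.01 -0.02] turn [ 0.02 -0.03  0.05]
```

```bash
python3 -m crank '[[[0,0,0.04,0,0,0.2]]]' 1 ; python3 d.py 476.4 51.5 143 112;  python3 -m crank '[[[0,0,0.04,0,0,0.2]]]' 1 ; python3 d.py 476.4 51.5 143 112; python3 -m crank '[[[0,0,0.04,0,0,0.2]]]' 1 ; python3 d.py 476.4 51.5 143 112
```

```text
clock: 14.05
eef_pos: [475.3, 52.5, 142.5]
tool_rot: [3.139, -0.004, 1.967]
force: [-5.1, -0.4, 17.4]
width: 47.3
pos [475.3  52.5 142.5] yaw 112.7 F [-5.1 -0.4 17.4] T [-0.08  1.08  0.4 ] w 47.3 t 14.05 q7 [0.3  0.54]
rows: shift [-0.05  0.02 -0.02] turn [ 0.02 -0.03  0.12]
clock: 14.13
eef_pos: [475.0, 52.5, 142.4]
tool_rot: [3.14, -0.004, 1.947]
force: [-4.3, -0.6, 17.1]
width: 47.3
pos [475.   52.5 142.4] yaw 111.6 F [-4.3 -0.6 17.1] T [-0.09  0.91  0.65] w 47.3 t 14.13 q7 [0.3  0.52]
rows: shift [-0.05  0.03 -0.02] turn [ 0.02 -0.04 -0.07]
clock: 14.22
eef_pos: [474.9, 52.5, 142.5]
tool_rot: [3.139, -0.004, 1.93]
force: [-4.0, -0.3, 15.8]
width: 47.4
pos [474.9  52.5 142.5] yaw 110.6 F [-4.  -0.3 15.8] T [-0.17  0.8   1.38] w 47.4 t 14.22 q7 [0.31 0.51]
rows: shift [-0.05  0.04 -0.02] turn [ 0.02 -0.04 -0.24]
```

```bash
python3 -m crank '[[[0,0,0.02,0,0,-0.1]]]' 1 ; python3 d.py 476.4 51.5 148 112;  python3 -m crank '[[[0,0,-0.03,0,0,0],[0,0,-0.03,0,0,0]]]' 1 ; python3 d.py 476.4 51.5 148 112
```

```text
clock: 14.3
eef_pos: [474.9, 52.5, 142.6]
tool_rot: [3.139, -0.004, 1.943]
force: [-1.1, 0.1, 5.1]
width: 47.5
pos [474.9  52.5 142.6] yaw 111.3 F [-1.1  0.1  5.1] T [-0.06  0.33  0.34] w 47.5 t 14.3 q7 [0.3  0.52]
rows: shift [-0.05  0.04 -0.18] turn [ 0.02 -0.04 -0.11]
clock: 14.47
eef_pos: [474.9, 52.5, 144.8]
tool_rot: [3.139, -0.004, 1.947]
force: [-0.4, 0.8, 0.5]
width: 47.2
pos [474.9  52.5 144.8] yaw 111.6 F [-0.4  0.8  0.5] T [-0.14  0.04  0.38] w 47.2 t 14.47 q7 [0.3  0.52]
rows: shift [-0.05  0.04 -0.11] turn [ 0.02 -0.03 -0.07]
```

```bash
python3 -m crank '[[[0,0,-0.03,0,0,0],[0,0,-0.03,0,0,0]]]' 1 ; python3 d.py 476.4 51.5 148 112;  python3 -m crank '[[[0,0,-0.02,0,0,0],[0,0,0,0,0,0]]]' 1 ; python3 d.py 476.4 51.5 148 112
```

```text
clock: 14.63
eef_pos: [474.9, 52.5, 146.4]
tool_rot: [3.139, -0.003, 1.948]
force: [-0.5, 0.2, -1.6]
width: 47.0
pos [474.9  52.5 146.4] yaw 111.6 F [-0.5  0.2 -1.6] T [-0.07 -0.04  0.34] w 47.0 t 14.63 q7 [0.31 0.52]
rows: shift [-0.05  0.04 -0.05] turn [ 0.02 -0.03 -0.06]
clock: 14.8
eef_pos: [474.9, 52.5, 146.8]
tool_rot: [3.14, -0.003, 1.949]
force: [-1.4, 0.5, 3.6]
width: 47.0
pos [474.9  52.5 146.8] yaw 111.7 F [-1.4  0.5  3.6] T [-0.07  0.17  0.35] w 47.0 t 14.8 q7 [0.31 0.52]
rows: shift [-0.05  0.04 -0.04] turn [ 0.02 -0.03 -0.06]
```

```bash
python3 -m crank '[[[0,0,-0.04,0,0,0],[0,0,-0.03,0,0,0]]]' 1 ; python3 d.py 476.4 51.5 148 112;  python3 -m crank '[[[0,0,-0.03,0,0,0],[0,0,-0.02,0,0,0]]]' 1 ; python3 d.py 476.4 51.5 148 112
```

```text
clock: 14.97
eef_pos: [474.8, 52.5, 148.2]
tool_rot: [3.14, -0.003, 1.949]
force: [3.3, 0.8, -14.4]
width: 47.2
pos [474.8  52.5 148.2] yaw 111.7 F [  3.3   0.8 -14.4] T [ 0.06 -0.75  0.33] w 47.2 t 14.97 q7 [0.31 0.52]
rows: shift [-0.05  0.04  0.01] turn [ 0.01 -0.03 -0.05]
clock: 15.13
eef_pos: [474.8, 52.5, 148.2]
tool_rot: [3.141, -0.002, 1.949]
force: [3.7, 0.8, -10.8]
width: 47.1
pos [474.8  52.5 148.2] yaw 111.7 F [  3.7   0.8 -10.8] T [-0.01 -0.65  0.33] w 47.1 t 15.13 q7 [0.31 0.52]
rows: shift [-0.05  0.04  0.01] turn [ 0.   -0.02 -0.05]
```

```bash
python3 -m crank '[[[0,0,0.02,0,0,-0.03],[0,0,0,0,0,0]]]' 1 ; python3 d.py 476.4 51.5 148 112;  python3 -m crank '[[[0,0,0,0,0,0],[0,0,0,0,0,0],[0,0,0,0,0,0],[0,0,0,0,0,0],[0,0,0,0,0,0],[0,0,0,0,0,0]]]' -1 ; python3 d.py 476.4 51.5 148 112
```

```text
clock: 15.3
eef_pos: [474.9, 52.5, 148.1]
tool_rot: [3.141, -0.002, 1.952]
force: [1.4, 0.8, -6.8]
width: 47.0
pos [474.9  52.5 148.1] yaw 111.8 F [ 1.4  0.8 -6.8] T [ 0.04 -0.41  0.2 ] w 47.0 t 15.3 q7 [0.31 0.52]
rows: shift [-0.05  0.03  0.  ] turn [ 0.   -0.02 -0.03]
clock: 15.8
eef_pos: [475.3, 51.9, 149.9]
tool_rot: [3.139, -0.003, 1.947]
force: [-0.2, 0.3, 1.0]
width: 85.7
pos [475.3  51.9 149.9] yaw 111.5 F [-0.2  0.3  1. ] T [-0.01  0.01  0.  ] w 85.7 t 15.8 q7 [0.31 0.52]
rows: shift [-0.03  0.03  0.06] turn [ 0.02 -0.03 -0.08]
```

```bash
python3 -m crank '[[[0,0,-0.3,0,0,0],[0,0,-0.6,0,0,0],[0,0,-1,0,0,0],[0,0,-1,0,0,0],[0,0,-0.8,0,0,0],[0,0.5,-0.3,0,0,0],[0,0.8,0,0,0,0],[0,0.8,0,0,0,0],[0,0.8,0,0,0,0],[0,0.5,0,0,0,0],[0,0,0,0,0,0],[0,0,0,0,0,0]]]' -1 ; python3 d.py 476.4 51.5 148 112; python3 - <<'E'
from h import *
s=ctrl.get_image("side");t=ctrl.get_image("top")
a=[cv2.resize(i["color"][r[0]:r[0]+140,r[1]:r[1]+130,::-1],None,fx=2.8,fy=2.8,interpolation=cv2.INTER_CUBIC) for i,r in((s,(230,255)),(t,(180,190)))]
cv2.imwrite("pics/v8.png",np.hstack(a))
P,_=cloud(s,(285,240,360,320));Q=P[(P[:,2]>172)&(P[:,2]<190)&(np.hypot(P[:,0]-475,P[:,1]-52)<35)]
if len(Q): print(len(Q),np.percentile(Q[:,2],[5,50,95]),(Q.min(0)+Q.max(0))/2)
E
```

```text
clock: 16.8
eef_pos: [572.0, 88.3, 284.4]
tool_rot: [3.136, -0.003, 1.943]
force: [-0.4, -0.3, 0.4]
width: 85.6
pos [572.   88.3 284.4] yaw 111.3 F [-0.4 -0.3  0.4] T [-0.01  0.    0.01] w 85.6 t 16.8 q7 [0.39 0.38]
rows: shift [-0.   -3.44  4.53] turn [ 0.05 -0.03 -0.12]
569 [174.24761749 181.344808   184.23389442] [472.73960168  51.71547122 179.18613258]
```

View pics/v8.png

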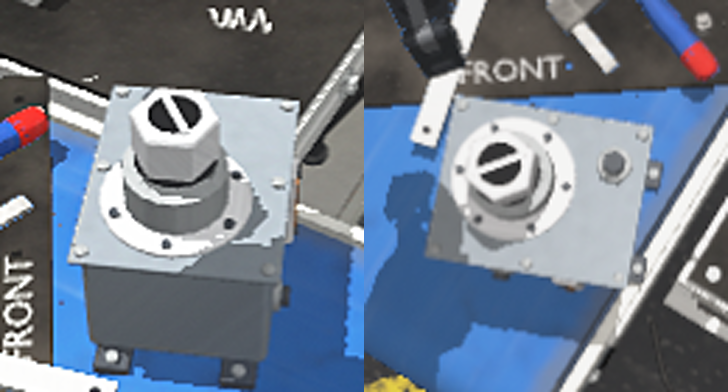

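```bash
python3 - <<'E'
from h import *
s=ctrl.get_image("side");t=ctrl.get_image("top")
cv2.imwrite("pics/v9.png",np.hstack([ortho(i,(474.9,52),181.5,30,6) for i in(t,s)]))
E
```

```text
(no output)
```

View pics/v9.png

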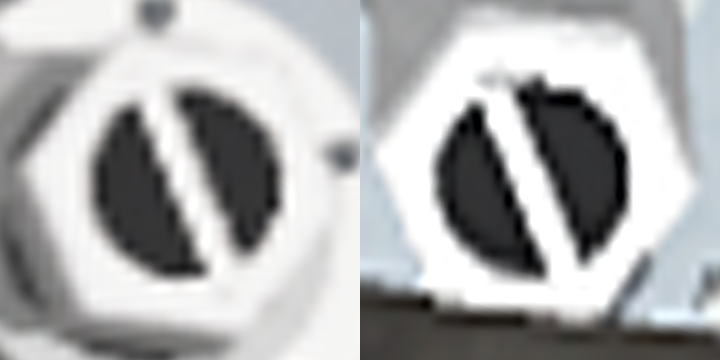

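```bash
python3 -c "
from cell import ctrl;print(ctrl.finish_job())"
```

```text
the job is handed in; nothing more can be done
None
```

The cap is locked in the filler neck and the job is handed in at about 17 s, but the twist briefly read over the 1 N m limit at the stop.

**What I did:**
- I gripped the cap across two flats and set it in the neck.
- I turned it clockwise under light pressure, up to about 16 N, until the lugs dropped in at about 164°.
- I pressed it down to about 23 mm below the mouth at about 16 N and twisted it clockwise to the stop at about 112°.
- I then eased off, felt it hold in the catch against a pull of about 14 N, let go and moved the arm clear.

**Last checks:**
- **Height:** the grip top measured 181.3 mm, against 181.5 mm expected when locked.
- **Angle:** the rib lies at 111–112° in both views, about 50° clockwise of the slots.
- **Arm:** it touches nothing, with force near zero.
- **Bottle and pliers:** I did not touch either, but I did not re-measure them at the end.

**What went wrong:** in one row at the stop the wrist's vertical moment read 1.38 N m. I backed it off in the next row. Force on the wrist stayed below 20 N in every reading.

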